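# Put away the seeder plates and seed tins

### The job

Close down the sowing bench. Lift the keeper bar of the plate rack by its knob and drop it into the open notch, stand every seeder plate from the drainer upright on edge in a slot of its own, pushed fully down and centred along the slot with its top edge still upwards, and only then drop the keeper bar back into its locked notch over the plates. Also, at any time, stack all the closed seed tins flat in one square column on the wooden stand, the long sides along the stand's long side; leave everything else on the bench where it is.

Things in the scene. Friction and masses are not known exactly. Their poses are not given: they have to be found in the camera images.
- rack: Grey plate rack, fixed, 180 mm wide (y). Origin: on the bench under the slots' middle. Three slots along its x, at y = -52, 0, +52 mm, each 11 mm wide between ribs 44 mm high (slot floor 8 mm). A plate fits between a front lip (x = -66 mm, 24 mm high) and the far wall (x = +70 mm, 100 mm high), its middle at x = 0, its top edge then 98 mm above the bench. The keeper bar rides on the far wall.
- slot0 (a point): Middle of the slot at rack y = -52 mm, on the slot floor, 8 mm above the bench
- slot1 (a point): Middle of the slot at rack y = 0, on the slot floor, 8 mm above the bench
- slot2 (a point): Middle of the slot at rack y = +52 mm, on the slot floor, 8 mm above the bench
- slide (a joint): Sideways travel of the steel keeper bar on the rack's far wall (m, grows along the rack's +y). 0: locked notch, its 3 prongs lie over the slots' far ends, 8 mm above seated plates; no plate can enter. 0.026: open notch, prongs midway between slots. It plays 3 mm either way in a notch. Friction under 1 N once lifted.
- lift (a joint): Height of the keeper bar above its seat (m, 0 seated, 0.040 limit). A pin under it sits in one of two notches, 12 mm deep, 14 mm wide (pin 8 mm), so lift it 14 mm or more (18 is comfortable) to pass between them. It weighs 150 g and falls back by itself; it cannot turn or tip.
- knob (a point): Centre of the top of the keeper bar's black knob: an upright fin 12 mm thick along the rack's y, 26 mm along its x, 32 mm tall above the bar. It moves with the bar; at rest it is 146 mm above the bench, 76 mm beyond the slots' middle along the rack's x.
- drainer: Black plastic drainer, fixed; 3 sloping cradles 58 mm apart along its y. Origin: on the bench under its middle. Each holds one plate leaning 30 degrees from upright, top towards the drainer's -y, on two strips (16 mm wide, at x = -40 and +40 mm, 69 mm up the slope; the middle is free) behind a foot lip 14 mm high, 10 mm from the strips. A plate comes out along its own slope.
- stand: Low wooden stand fixed to the bench, 110 mm along x by 80 mm along y at the foot, top face 100 x 70 mm, 16 mm above the bench; long way = its x. Origin under its middle.
- stand_top (a point): Middle of the stand's top face, 16 mm above the bench
- plate0: Flat aluminium seeder plate, 120 mm long (its x), 6 mm thick (its y), 90 mm high (its z, which points up its face to the top edge), 180 g give or take a quarter, with rows of dimples. Origin: middle of its lower edge. Starts leaning in the drainer. Sometimes absent.
- plate1: Flat aluminium seeder plate, 120 mm long (its x), 6 mm thick (its y), 90 mm high (its z, which points up its face to the top edge), 180 g give or take a quarter, with rows of dimples. Origin: middle of its lower edge. Starts leaning in the drainer. Sometimes absent.
- plate2: Flat aluminium seeder plate, 120 mm long (its x), 6 mm thick (its y), 90 mm high (its z, which points up its face to the top edge), 180 g give or take a quarter, with rows of dimples. Origin: middle of its lower edge. Starts leaning in the drainer. Sometimes absent.
- tin0: Closed flat steel seed tin, 90 mm (its x) by 60 mm (its y) by 32 mm high, about 160 g, flat lid and bottom; either may be up in the stack. Origin: middle of its underside. Starts flat on the bench. Sometimes absent.
- tin1: Closed flat steel seed tin, 90 mm (its x) by 60 mm (its y) by 32 mm high, about 160 g, flat lid and bottom; either may be up in the stack. Origin: middle of its underside. Starts flat on the bench. Sometimes absent.
- tin2: Closed flat steel seed tin, 90 mm (its x) by 60 mm (its y) by 32 mm high, about 160 g, flat lid and bottom; either may be up in the stack. Origin: middle of its underside. Starts flat on the bench. Sometimes absent.
- clay_pot: Bystander: terracotta pot, 68 mm across, 62 high (mm); origin under its middle. Leave alone.
- spray_bottle: Bystander: white spray bottle, 68 mm across, 170 high (mm); origin under its middle. Leave alone.
- feed_jar: Bystander: amber jar, 52 mm across, 55 high (mm); origin under its middle. Leave alone.
- black_pot: Bystander: empty black nursery pot, 80 mm across, 70 high (mm); origin under its middle. Leave alone.
- rooting_can: Bystander: grey can, 60 mm across, 80 high (mm); origin under its middle. Leave alone.
- trowel: Bystander: trowel lying on the bench, 240 mm long. Leave alone.
Mind the look-alikes: they are no part of the job. What is shaped like the tin2 but blue or green is not meant.

How it is judged:
On the way, in this order (a step that is already met when the one before it is completed fails the run):
1. the keeper bar is seated in its open notch (value of joint slide between 0.02 and 0.032 m and value of joint lift below 0.004 m), for 0.2 s.
2. every plate stands in a rack slot, the keeper bar still open (all of step 1 and x of plate0 in the frame of rack between -0.012 and 0.012 m and z of plate0 in the frame of rack between 0.003 and 0.014 m and y of plate0 in the frame of rack between -0.062 and 0.062 m and angle between each of plate0, plate1, plate2's own z axis and vertical below 0.2 rad and angle between the x axis of each of plate0, plate1, plate2 and the x axis of rack, either way round below 0.12 rad and linear speed of each of plate0, plate1, plate2 below 0.02 m/s and x of plate1 in the frame of rack between -0.012 and 0.012 m and z of plate1 in the frame of rack between 0.003 and 0.014 m and y of plate1 in the frame of rack between -0.062 and 0.062 m and x of plate2 in the frame of rack between -0.012 and 0.012 m and z of plate2 in the frame of rack between 0.003 and 0.014 m and y of plate2 in the frame of rack between -0.062 and 0.062 m), for 0.2 s.
3. the keeper bar is seated in its locked notch again (value of joint slide between -0.005 and 0.006 m and value of joint lift below 0.004 m), for 0.2 s.
At the end, for the whole second after the job is handed in: Keeper bar seated in the locked notch; each plate on the floor of a slot, within 12 mm of its middle, square within 0.12 rad, upright within 0.2 rad, top edge up; each tin in the stand's column, within 14 mm of its centre, square within 0.17 rad, flat (any face up) within 0.08; all at rest (all of step 3 and x of plate0 in the frame of rack between -0.012 and 0.012 m and z of plate0 in the frame of rack between 0.003 and 0.014 m and y of plate0 in the frame of rack between -0.062 and 0.062 m and angle between each of plate0, plate1, plate2's own z axis and vertical below 0.2 rad and angle between the x axis of each of plate0, plate1, plate2 and the x axis of rack, either way round below 0.12 rad and linear speed of each of plate0, plate1, plate2, tin0, tin1, tin2 below 0.02 m/s and x of plate1 in the frame of rack between -0.012 and 0.012 m and z of plate1 in the frame of rack between 0.003 and 0.014 m and y of plate1 in the frame of rack between -0.062 and 0.062 m and x of plate2 in the frame of rack between -0.012 and 0.012 m and z of plate2 in the frame of rack between 0.003 and 0.014 m and y of plate2 in the frame of rack between -0.062 and 0.062 m and horizontal distance between each of tin0, tin1, tin2 and stand_top below 0.014 m and angle between the x axis of each of tin0, tin1, tin2 and the x axis of stand, either way round below 0.17 rad and (angle between tin0's own z axis and vertical below 0.08 rad or angle between tin0's own z axis and vertical above 3.0616 rad) and height (world z) of each of tin0, tin1, tin2 above 0.012 m and (angle between tin1's own z axis and vertical below 0.08 rad or angle between tin1's own z axis and vertical above 3.0616 rad) and (angle between tin2's own z axis and vertical below 0.08 rad or angle between tin2's own z axis and vertical above 3.0616 rad)); the robot touches nothing.
It fails at once if a bystander is knocked over or moved more than 50 mm (distance of any of clay_pot, spray_bottle, feed_jar, black_pot, rooting_can, trowel from where it was at the start of the episode above 0.05 m or angle between any of clay_pot, spray_bottle, feed_jar, black_pot, rooting_can's own z axis and vertical above 0.5 rad).
Of plate0, plate1, plate2 only 2 to 3 are there at a start; the rules pass over those that are not, and their reading is None.
Of tin0, tin1, tin2 only 2 to 3 are there at a start; the rules pass over those that are not, and their reading is None.
At some moment in a run one of tin0, tin1, tin2 may be knocked a few centimetres aside while the robot is not near it.
It also fails if it takes over 210 s, if anything falls off the work surface, if the arm or the gripper's body presses on something with over 40 N, if the wrist force passes 120 N, or if a joint passes its speed limit or range.

### The arm

A 7-joint arm with a two-finger parallel gripper is mounted at the origin on the work surface. World frame = base frame: x ahead of the robot, y to its left, z up, the work surface at z = 0. Lengths are in m, angles in rad, forces in N, time in s.
With the tool pointing down it reaches from about 0.4 to 0.875 m from the base axis. Payload 19.3 kg.
Tool frame: the origin (TCP) lies on the centre line of the jaws, within the pads' length; the fingertips stand 14 mm ahead of it and the grasp point (between the pads) lies 5 mm behind it; y points along the fingers, x is the direction in which the jaws open and shut, and the axes are right-handed (so a half turn about y gives the same grasp; the last joint's range is limited). The gripper opens to 85 mm and grips with 20 to 120 N. Pads are 22 mm wide; open, the fingers measure 114 mm over their backs; the gripper's body (76 mm by 85 mm) begins 54 mm behind the grasp point. The pads swing forward as they close: fully open they stand 13 mm farther back than shut.
Start: joints at [1.204, 0.521, -0.036, 1.599, 0.021, 1.021, -0.113], TCP at [0.183, -0.598, 0.245] pointing down, gripper open.
Joint ranges: [-2.91, 2.91], [-0.3, 2.13], [-1.5, 1.42], [0.17, 2.43], [-1.26, 4.41], [0.16, 1.93], [-2.52, 2.52]. Speed limits (rad/s): [1.89, 1.89, 2.39, 2.39, 3.01, 3.01, 3.01].

### API

Orientations are given as [roll, pitch, yaw] about the fixed x, y, z axes, in that order (R = Rz(yaw) Ry(pitch) Rx(roll)).
In Python, from workcell import monitor, grab_frame, workorder gives the robot as it stands.
- The arm moves only by the tool drive_tool, never from a script. Its argument "steps" is one flat list of numbers, 5 for each row, row after row: the finger opening in mm, from 0 to 85.4, then the shift along the world's x, y, z in mm, then the turn about the world's z in degrees. In form: [fingers, tx, ty, tz, twist, fingers, tx, ty, tz, twist, ...]. A call has exactly 5 rows; each row shifts and turns the commanded pose from where the row before left it; what a row does not reach is not made up. A row lasts 1/12 s, in which the tool goes at most 41.7 mm and 7.16 degrees, less where a joint would pass 70% of its speed; a pose out of reach is approached as far as the arm can. A call is refused whole if a number of a shift passes 41.7 or a number of a turn 7.16, either way. A call with a gripper value outside its range is refused whole. The fingers move at their own pace and stop on an object; "grip_force" is the grip in N (left out, the last holds). Time passes only in rows, so rows that do not move let the fingers close, or fill a call up. It gives the time, the measured TCP pose, the force and the opening at its end, in the units of the state.
- monitor.observe(): the state, without advancing time (a new reading comes with each control period).
- grab_frame(name): name is "side" or "top"; returns a dict with "frame" (420x560x3 uint8, red, green, blue), "vertical_fov" (degrees; the focal length in pixels is half the picture's height over the tangent of half this angle, whatever the lens; pixels are square), "cx", "cy" (the principal point, pixels), "xyz" and "orientation" of the camera in the world. Camera axes: x right, y down, z forward; pixel columns grow to the right and rows downward; lengths in m; the calibration is good to about 2 mm. A picture is of the moment at which its call begins. There is no depth.
- workorder.job_done(): hands the job in, once; it reports no verdict.
The state is a dict: "clock": time; "qpos": joint angles; "qd": joint speeds; "joint_efforts": joint torques, N m; "position": TCP position; "tool_rot": TCP orientation; "force": force on the tool from outside, world axes, zero at the start; "moment": the same for the moment, N m; "grip_width": finger opening in m.
Only numpy, scipy, OpenCV 4.12 (cv2) and the standard library are available. Lean on these libraries where they do the work, as an engineer would, in place of code of your own. Each camera call takes 0.05 s, during which the arm holds its last target. There are 200 camera calls.

## Working session

There is one attempt and no reset: what is moved stays moved. The work goes in short steps, Python scripts to look and compute and a tool call to move; the robot and the scene stay as the last step left them, time stands still between calls to the robot, and variables do not carry over. Pictures are saved under pics/ and viewed, about 12 in all and at most 16, crops included, and the job is handed in when it is done.

Besides the shell and the picture viewer there is one more tool, called after "Request:" by a JSON object that holds its "fn" and its "kwargs". drive_tool: Moves the arm, as the interface text tells. Its arguments: {"type":"object","properties":{"steps":{"type":"array"},"grip_force":{"type":"number"}},"required":["steps"]}

```bash
ls; mkdir -p pics
cat > h.py <<'E'
import numpy as np, cv2, json
from scipy.spatial.transform import Rotation as R
from workcell import monitor, grab_frame, workorder
def cam(name,save=None):
    d=grab_frame(name)
    if save:
        cv2.imwrite('pics/'+save+'.png',cv2.cvtColor(d['frame'],cv2.COLOR_RGB2BGR))
        np.savez('pics/'+save+'.npz',**d)
    return d
def K(d):
    f=210/np.tan(np.radians(float(d['vertical_fov']))/2); return f
def rot(d):
    o=np.array(d['orientation']); return R.from_euler('xyz',o).as_matrix() if o.size==3 else o.reshape(3,3)
def ray(d,u,v):
    f=K(d); return rot(d)@np.array([(u-d['cx'])/f,(v-d['cy'])/f,1.])
def at(d,u,v,z):
    r=ray(d,u,v);c=np.array(d['xyz']);return c+r*(z-c[2])/r[2]
def proj(d,p):
    p=np.atleast_2d(p);q=(p-np.array(d['xyz']))@rot(d);f=K(d)
    return np.c_[q[:,0]/q[:,2]*f+d['cx'],q[:,1]/q[:,2]*f+d['cy']]
E
python3 - <<'E'
from h import *
print(monitor.observe())
for n in('side','top'):
    d=cam(n,n+'0'); print(n,{k:v for k,v in d.items() if k!='frame'})
E
```

```text
pics
{'clock': 0.0, 'qpos': array([ 1.20379304,  0.52200677, -0.03633552,  1.60000211,  0.02121732,
        1.02108087, -0.1128192 ]), 'qd': array([-1.06605486e-03, -1.32294738e-03, -7.25793633e-04, -2.32104516e-05,
        8.94084313e-04,  1.93257988e-03,  6.53961449e-04]), 'joint_efforts': array([-3.93237533e-04, -9.27106333e+01,  1.97987035e+00, -3.69921720e+01,
        1.77666609e-02,  8.33297730e-03,  5.64147069e-05]), 'position': array([ 0.18266481, -0.59738193,  0.24473225]), 'tool_rot': array([-1.57088572e+00,  1.10795394e-03, -1.27400627e+00]), 'force': array([-0.68589559, -0.66665496, -1.04914387]), 'moment': array([-0.00601003,  0.00959754, -0.00843555]), 'grip_width': 0.08540158904800339}
side {'vertical_fov': 42.10968707432994, 'cx': 285.6925505386249, 'cy': 214.83314829602162, 'xyz': array([0.04632324, 0.95140838, 1.28252931]), 'orientation': array([-2.3935559 ,  0.01815051, -2.60586486])}
top {'vertical_fov': 49.49635791151931, 'cx': 289.4775859677543, 'cy': 208.64043141644294, 'xyz': array([0.37080817, 0.04703313, 1.5294278 ]), 'orientation': array([-2.97867152, -0.0232958 , -1.56095958])}
```

View pics/top0.png

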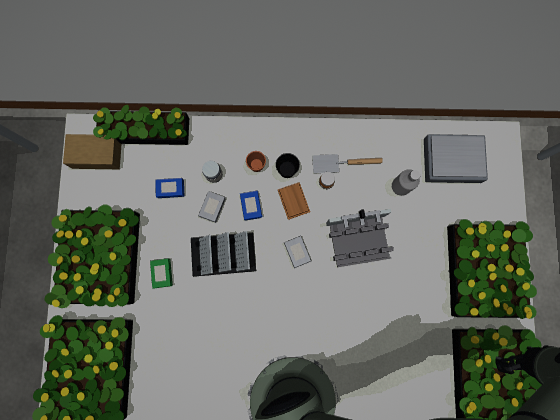

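View pics/side0.png

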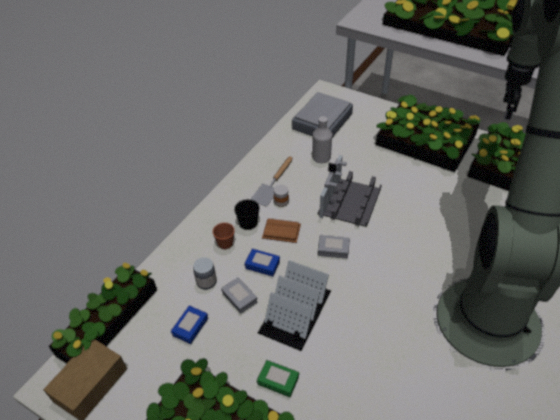

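The top view shows three plates in the drainer at about (205–245, 253). Two silver tins sit at (211,207) and (297,251), and the blue and green ones are decoys. The stand is at (294,201), and the rack at (361,243) with its knob near (362,214). I'll take enlarged crops to measure from.

Run:
```python
import cv2
a=cv2.imread('pics/top0.png')[175:285,185:400]; cv2.imwrite('pics/c1.png',cv2.resize(a,None,fx=3.7,fy=3.7,interpolation=cv2.INTER_CUBIC))
a=cv2.imread('pics/side0.png')[150:350,210:400]; cv2.imwrite('pics/c2.png',cv2.resize(a,None,fx=3,fy=3,interpolation=cv2.INTER_CUBIC))
```

```text
(no output)
```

View pics/c1.png

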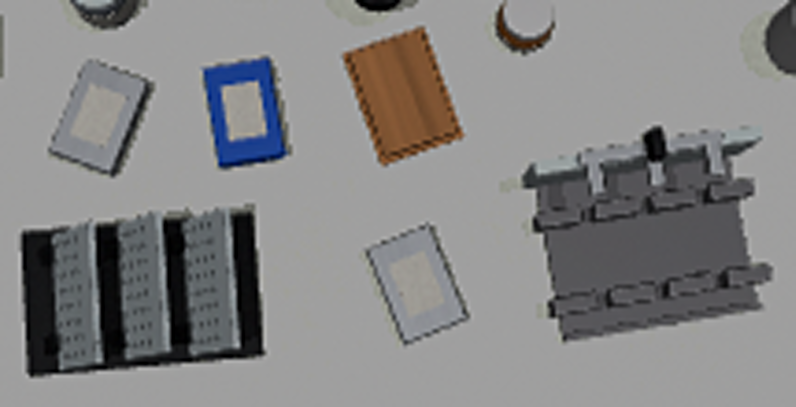

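View pics/c2.png

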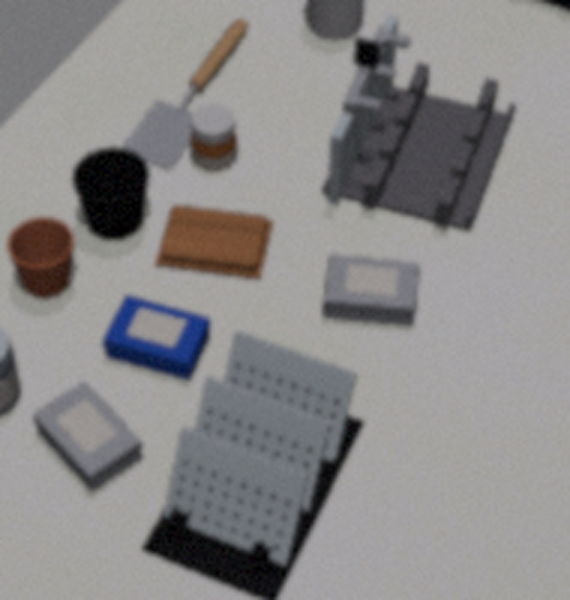

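The crops give usable corners: rib gaps, the knob at c1 (656,135), tin lids, the stand and the plate top edges. Next I convert these to positions and check them against the given sizes.

```bash
cat >> h.py <<'E'
def ld(n): 
    z=np.load('pics/'+n+'.npz'); return {k:z[k] for k in z}
def c1(x,y): return (x+.5)/3.7-.5+185,(y+.5)/3.7-.5+175
def c2(x,y): return (x+.5)/3-.5+210,(y+.5)/3-.5+150
def tri(d1,p1,d2,p2):
    r1=ray(d1,*p1);r2=ray(d2,*p2);a=np.array(d1['xyz']);b=np.array(d2['xyz'])
    s=np.linalg.lstsq(np.c_[r1,-r2],b-a,rcond=None)[0];q=a+s[0]*r1;w=b+s[1]*r2
    return (q+w)/2,np.linalg.norm(q-w)
E
python3 - <<'E'
from h import *
np.set_printoptions(precision=4,suppress=True)
T=ld('top0');S=ld('side0')
def quad(name,pts,z):
    P=np.array([at(T,*c1(*p),z) for p in pts])[:,:2]
    e=P-np.roll(P,-1,0); print(name,'c',P.mean(0),'len',np.linalg.norm(e,axis=1),'ang',np.degrees(np.arctan2(e[:,1],e[:,0])))
quad('tinA',[(90,60),(150,81),(113,172),(50,153)],.032)
quad('tinB',[(432,225),(468,318),(405,342),(367,250)],.032)
quad('stand',[(422,28),(462,133),(383,163),(345,55)],.016)
quad('drainer',[(22,232),(255,206),(262,352),(30,375)],.004)
print('knob',at(T,*c1(656,135),.146))
for g in [((606,300),(588,212)),((662,291),(645,203)),((718,282),(702,192))]:
    a,b=[at(T,*c1(*p),.044) for p in g]; print('slot',a,b,np.degrees(np.arctan2(*(b-a)[[1,0]])))
a,b=[at(T,*c1(*p),.008) for p in ((565,340),(762,308))];print('front',a,b,np.linalg.norm(a-b),np.degrees(np.arctan2(*(a-b)[[1,0]])))
for n,t1,t2,s1,s2 in [('P+y',(92,225),(103,365),(182,430),(305,470)),('Pmid',(155,215),(167,357),(207,380),(330,420)),('P-y',(227,208),(240,352),(235,333),(357,376))]:
    for t,s in ((t1,s1),(t2,s2)): print(n,tri(T,c1(*t),S,c2(*s)))
print('knobtri',tri(T,c1(656,132),S,c2(368,42)))
E
```

```text
tinA c [0.6225 0.2724] len [0.0577 0.0885 0.0591 0.0912] ang [  71.274   -19.9813 -106.1216  159.2204]
tinB c [ 0.4759 -0.0135] len [0.0883 0.0597 0.0879 0.0622] ang [  21.4762  -68.7051 -156.9041  111.7453]
stand c [0.6492 0.0007] len [0.1041 0.0771 0.1057 0.0752] ang [  20.8698  -68.2925 -160.1771  110.5305]
drainer c [0.4686 0.2333] len [0.2112 0.1318 0.2072 0.1283] ang [  97.1377    4.0192  -83.7684 -174.2612]
knob [ 0.5939 -0.2068  0.146 ]
slot [ 0.4625 -0.1789  0.044 ] [ 0.5402 -0.1637  0.044 ] 11.041089310115074
slot [ 0.471  -0.2285  0.044 ] [ 0.5489 -0.2147  0.044 ] 10.102628174282534
slot [ 0.4795 -0.2784  0.044 ] [ 0.5594 -0.2658  0.044 ] 8.930511247406487
front [ 0.4285 -0.147   0.008 ] [ 0.4591 -0.3257  0.008 ] 0.1813037143732144 99.72223060479759
P+y (array([0.5211, 0.2693, 0.0857]), np.float64(0.004614375288238446))
P+y (array([0.4038, 0.255 , 0.0926]), np.float64(0.007625420249240995))
Pmid (array([0.5291, 0.2149, 0.0904]), np.float64(0.002953583599780799))
Pmid (array([0.4099, 0.2008, 0.0955]), np.float64(0.00546581044557747))
P-y (array([0.5361, 0.1538, 0.0867]), np.float64(0.0025976006968471345))
P-y (array([0.4148, 0.1401, 0.0858]), np.float64(0.005033296084870977))
knobtri (array([ 0.5941, -0.2092,  0.1393]), np.float64(0.007276188173639102))
```

Sizes and heights agree: the rack origin is about (0.519, −0.220) at yaw 10°, and the knob about (0.594, −0.207). The drainer yaw is about 6.6°, the stand's about 20.5°. Moving over the knob.

Request:
{"fn": "drive_tool", "kwargs": {"steps": [50,27.4,26,0,-1.4,50,27.4,26,0,-1.4,50,27.4,26,0,-1.4,50,27.4,26,0,-1.4,50,27.4,26,0,-1.4], "grip_force": 30}}

```text
clock: 0.52
position: [0.3206, -0.4662, 0.2451]
tool_rot: [-1.571, 0.0, -1.398]
force: [0.4, -1.0, -0.5]
grip_width: 0.0501
```

Request:
{"fn": "drive_tool", "kwargs": {"steps": [50,27.4,26,0,0,50,27.4,26,0,0,50,27.4,26,0,0,50,27.4,26,0,0,50,27.4,26,0,0]}}

```text
clock: 0.93
position: [0.4577, -0.3361, 0.2452]
tool_rot: [-1.571, 0.0, -1.396]
force: [-0.3, -2.4, 0.3]
grip_width: 0.0498
```

Request:
{"fn": "drive_tool", "kwargs": {"steps": [50,27.4,26,0,0,50,27.4,26,0,0,50,27.4,26,0,0,50,27.4,26,0,0,50,27.4,26,0,0]}}

```text
clock: 1.35
position: [0.5947, -0.2061, 0.2451]
tool_rot: [-1.571, 0.0, -1.396]
force: [0.2, 0.5, -0.0]
grip_width: 0.05
```

Request:
{"fn": "drive_tool", "kwargs": {"steps": [50,0,0,-16,0,50,0,0,-16,0,50,0,0,-16,0,50,0,0,-16,0,50,0,0,-16,0]}}

```text
clock: 1.77
position: [0.5935, -0.2075, 0.1642]
tool_rot: [-1.571, 0.0, -1.396]
force: [-0.3, -0.3, -0.1]
grip_width: 0.05
```

Run:
```python
from h import *
d=cam('side','side1'); t=cam('top','top1')
a=cv2.imread('pics/side1.png')[130:240,290:400]; b=cv2.imread('pics/top1.png')[180:290,310:420]
cv2.imwrite('pics/v1.png',cv2.resize(np.hstack([a,b]),None,fx=3.6,fy=3.6,interpolation=cv2.INTER_CUBIC))
```

```text
(no output)
```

View pics/v1.png

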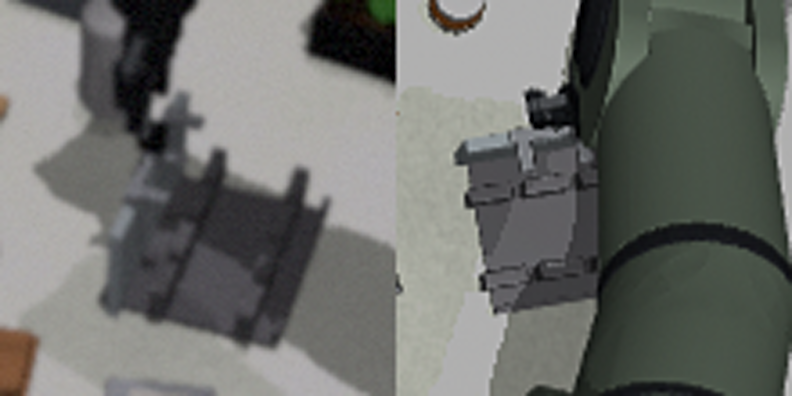

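The side picture shows the gripper straight over the knob, though the top view is blocked by the arm. Descending, gripping and watching the width (12 mm expected).

Request:
{"fn": "drive_tool", "kwargs": {"steps": [50,0,0,-10,0,50,0,0,-10,0,50,0,0,-10,0,12,0,0,0,0,5,0,0,0,0]}}

```text
clock: 2.28
position: [0.5935, -0.2076, 0.1348]
tool_rot: [-1.572, 0.0, -1.396]
force: [-0.5, -0.6, -0.0]
grip_width: 0.0267
```

Request:
{"fn": "drive_tool", "kwargs": {"steps": [5,0,0,0,0,5,0,0,0,0,5,0,0,0,0,5,0,0,0,0,5,0,0,0,0]}}

```text
clock: 2.7
position: [0.594, -0.2077, 0.1357]
tool_rot: [-1.57, -0.0, -1.396]
force: [0.9, 0.3, 3.2]
grip_width: 0.0112
```

Request:
{"fn": "drive_tool", "kwargs": {"steps": [5,0,0,7,0,5,0,0,7,0,5,0,0,6,0,5,-2.2,12.8,0,0,5,-2.3,12.8,0,0]}}

```text
clock: 3.12
position: [0.5893, -0.1822, 0.1561]
tool_rot: [-1.57, -0.001, -1.398]
force: [1.2, -1.3, -2.3]
grip_width: 0.011
```

Request:
{"fn": "drive_tool", "kwargs": {"steps": [5,0,0,0,0,5,0,0,-5,0,5,0,0,-5,0,5,0,0,-5,0,5,0,0,-4,0]}}

```text
clock: 3.53
position: [0.5894, -0.1823, 0.1355]
tool_rot: [-1.571, 0.0, -1.397]
force: [8.3, 1.6, 18.4]
grip_width: 0.0115
```

Grip width is right, the bar came up and over, and it is back down at its original height with 18 N under it. Releasing, then moving to the −y plate.

Request:
{"fn": "drive_tool", "kwargs": {"steps": [44,0,0,0,0,44,0,0,0,0,44,0,0,0,0,44,0,0,30,0,44,0,0,35,0]}}

```text
clock: 3.95
position: [0.5879, -0.1819, 0.2002]
tool_rot: [-1.575, 0.002, -1.396]
force: [-0.3, -0.2, 0.6]
grip_width: 0.0438
```

Request:
{"fn": "drive_tool", "kwargs": {"steps": [44,-11.4,34,0,-0.7,44,-11.4,34,0,-0.7,44,-11.4,34,0,-0.7,44,-11.4,34,0,-0.7,44,-11.4,34,0,-0.6]}}

```text
clock: 4.37
position: [0.5315, -0.0109, 0.2016]
tool_rot: [-1.57, -0.0, -1.457]
force: [1.0, 0.5, -1.0]
grip_width: 0.0442
```

Request:
{"fn": "drive_tool", "kwargs": {"steps": [44,-11.4,34,0,0,44,-11.4,34,0,0,44,-11.4,34,0,0,44,-11.4,34,0,0,44,-11.4,34,0,0]}}

```text
clock: 4.78
position: [0.4745, 0.1592, 0.2016]
tool_rot: [-1.57, -0.0, -1.456]
force: [1.4, 1.1, 0.2]
grip_width: 0.0441
```

Run:
```python
from h import *
d=cam('side','side2'); t=cam('top','top2'); print(monitor.observe()['position'])
a=cv2.imread('pics/side2.png')[145:255,310:400]; b=cv2.imread('pics/top2.png')[195:275,310:410];e=cv2.imread('pics/side2.png')[200:370,240:380]
z=lambda i,h:cv2.resize(i,(int(i.shape[1]*h/i.shape[0]),h),interpolation=cv2.INTER_CUBIC)
r=np.hstack([z(a,290),z(b,290)]);r2=z(e,600-290) 
o=np.zeros((600,800,3),np.uint8);o[:290,:min(800,r.shape[1])]=r[:,:800];o[290:,:r2.shape[1]]=r2
c=z(cv2.imread('pics/top2.png')[190:290,180:300],310);o[290:,300:300+c.shape[1]]=c
cv2.imwrite('pics/v2.png',o)
```

```text
[0.47348493 0.16317948 0.2016742 ]
```

View pics/v2.png

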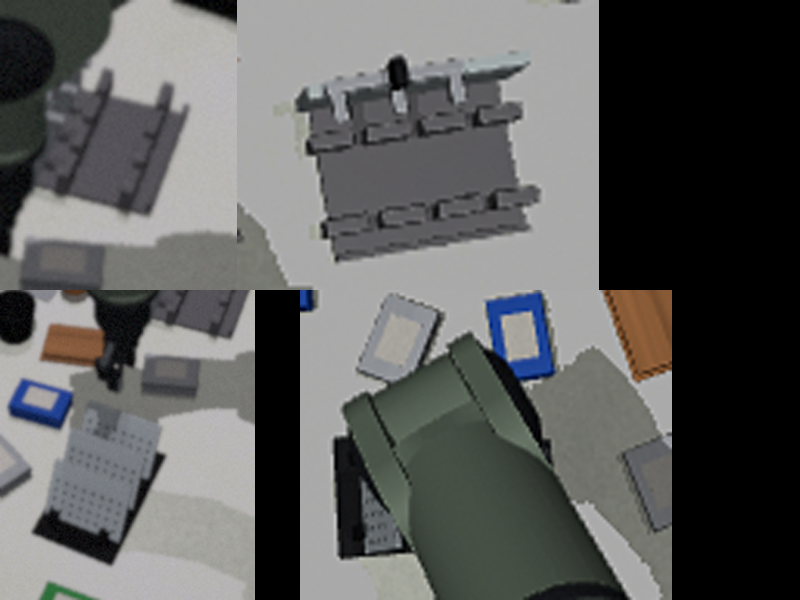

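The top crop shows the knob 7.9 px (26 mm) to the left of its start and the prongs midway between the slots, so the bar is in the open notch. Descending on the −y plate.

Request:
{"fn": "drive_tool", "kwargs": {"steps": [44,0,-2,-20,0,44,0,0,-20,0,44,0,0,-20,0,44,0,0,-20,0,44,0,0,-15,0]}}

```text
clock: 5.3
position: [0.4751, 0.1552, 0.1051]
tool_rot: [-1.571, -0.0, -1.456]
force: [-0.2, 0.0, -0.6]
grip_width: 0.044
```

Request:
{"fn": "drive_tool", "kwargs": {"steps": [44,0,0,-7,0,44,0,0,-7,0,44,0,0,-7,0,44,0,0,-6,0,44,0,0,0,0]}}

```text
clock: 5.72
position: [0.4751, 0.1558, 0.0787]
tool_rot: [-1.571, -0.0, -1.456]
force: [0.0, 0.2, -0.8]
grip_width: 0.044
```

Run:
```python
from h import *
d=cam('side','side3'); print(monitor.observe()['position'])
a=cv2.imread('pics/side3.png')[215:345,255:375]
cv2.imwrite('pics/v3.png',cv2.resize(a,None,fx=4.5,fy=4.5,interpolation=cv2.INTER_CUBIC))
```

```text
[0.47526068 0.15587368 0.07920646]
```

View pics/v3.png

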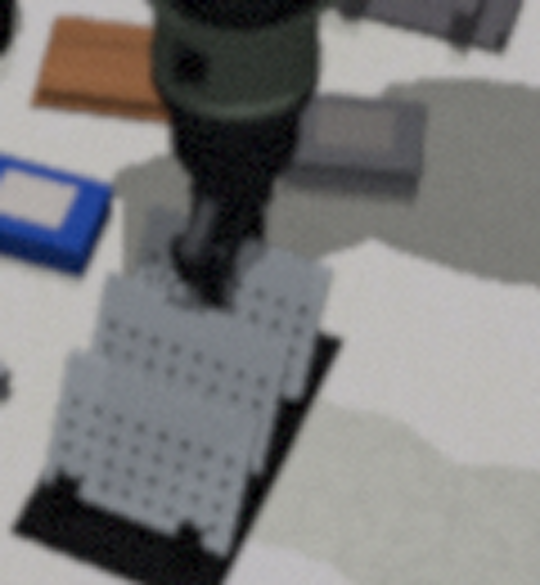

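The front finger is on the face of the −y plate near its middle, tip at about (213,305), with the rear finger behind it. Closing gently.

Request:
{"fn": "drive_tool", "kwargs": {"steps": [25,0,0,0,0,25,0,0,0,0,14,0,0,0,0,14,0,0,0,0,14,0,0,0,0], "grip_force": 20}}

```text
clock: 6.18
position: [0.4754, 0.1573, 0.0799]
tool_rot: [-1.57, 0.002, -1.455]
force: [-2.2, 7.2, 1.6]
grip_width: 0.0212
```

Request:
{"fn": "drive_tool", "kwargs": {"steps": [3,0,0,0,0,3,0,0,0,0,3,0,0,0,0,3,0,0,0,0,3,0,0,0,0]}}

```text
clock: 6.6
position: [0.4754, 0.1574, 0.0799]
tool_rot: [-1.569, 0.002, -1.455]
force: [-2.1, 7.3, 2.6]
grip_width: 0.021
```

Jammed at 21 mm on the lean, as expected. Drawing it out along the slope, then straight up so that it can swing upright in the jaws.

Request:
{"fn": "drive_tool", "kwargs": {"steps": [3,0.2,-1.7,3,0,3,0.2,-1.7,3,0,3,0.2,-1.7,3,0,3,0.2,-1.7,3,0,3,0.2,-1.7,3,0]}}

```text
clock: 7.02
position: [0.4765, 0.1489, 0.0949]
tool_rot: [-1.569, 0.002, -1.454]
force: [-1.4, 8.6, -1.5]
grip_width: 0.0214
```

Request:
{"fn": "drive_tool", "kwargs": {"steps": [3,0,0,4,0,3,0,0,4,0,3,0,0,4,0,3,0,0,4,0,3,0,0,4,0]}}

```text
clock: 7.43
position: [0.4765, 0.1487, 0.115]
tool_rot: [-1.569, 0.002, -1.455]
force: [0.2, 5.9, -2.6]
grip_width: 0.0162
```

Request:
{"fn": "drive_tool", "kwargs": {"steps": [3,0,0,6,0,3,0,0,6,0,3,0,0,6,0,3,0,0,6,0,3,0,0,6,0]}}

```text
clock: 7.85
position: [0.4763, 0.1484, 0.145]
tool_rot: [-1.57, 0.001, -1.455]
force: [-0.7, 5.6, -1.4]
grip_width: 0.0095
```

Request:
{"fn": "drive_tool", "kwargs": {"steps": [3,0,0,12,0,3,0,0,14,0,3,0,0,14,0,3,0,0,14,0,3,0,0,14,0], "grip_force": 50}}

```text
clock: 8.27
position: [0.4762, 0.1474, 0.2134]
tool_rot: [-1.57, 0.0, -1.456]
force: [0.6, 0.2, -1.5]
grip_width: 0.005
```

The plate is upright in the jaws (5 mm reading for 6 mm, like 11.2 for the 12 mm knob). Carrying it over slot0.

Request:
{"fn": "drive_tool", "kwargs": {"steps": [3,3.4,-27.9,4,0.7,3,3.4,-27.9,4,0.7,3,3.4,-27.9,4,0.7,3,3.4,-27.9,4,0.7,3,3.4,-27.9,4,0.6]}}

```text
clock: 8.68
position: [0.4932, 0.0065, 0.2329]
tool_rot: [-1.57, -0.0, -1.395]
force: [0.9, -0.3, -1.4]
grip_width: 0.0048
```

Request:
{"fn": "drive_tool", "kwargs": {"steps": [3,3.5,-27.9,0,0,3,3.5,-27.9,0,0,3,3.5,-27.9,0,0,3,3.5,-27.9,0,0,3,3.5,-27.9,0,0]}}

```text
clock: 9.1
position: [0.5107, -0.133, 0.2327]
tool_rot: [-1.57, -0.0, -1.396]
force: [1.0, -1.0, -1.5]
grip_width: 0.0051
```

Request:
{"fn": "drive_tool", "kwargs": {"steps": [3,3.5,-27.9,0,0,3,3.5,-27.9,0,0,3,3.5,-27.9,0,0,3,3.5,-27.9,0,0,3,3.5,-27.9,0,0]}}

```text
clock: 9.52
position: [0.5281, -0.2725, 0.2326]
tool_rot: [-1.571, -0.0, -1.396]
force: [1.5, 0.1, -0.7]
grip_width: 0.005
```

Request:
{"fn": "drive_tool", "kwargs": {"steps": [3,0,0,-4,0,3,0,0,-4,0,3,0,0,-4,0,3,0,0,-4,0,3,0,0,-4,0]}}

```text
clock: 9.93
position: [0.5284, -0.27, 0.2121]
tool_rot: [-1.571, 0.0, -1.395]
force: [-0.6, -0.7, -0.6]
grip_width: 0.0049
```

Run:
```python
from h import *
d=cam('side','side4'); t=cam('top','top4');print(monitor.observe()['position'],monitor.observe()['tool_rot'])
a=cv2.imread('pics/side4.png')[120:250,290:420]; b=cv2.imread('pics/top4.png')[180:310,310:440]
cv2.imwrite('pics/v4.png',cv2.resize(np.hstack([a,b]),None,fx=3.07,fy=4.5 if 0 else 3.07,interpolation=cv2.INTER_CUBIC))
```

```text
[ 0.52813686 -0.27020418  0.21171399] [-1.57148797e+00  6.89305999e-04 -1.39518820e+00]
```

View pics/v4.png

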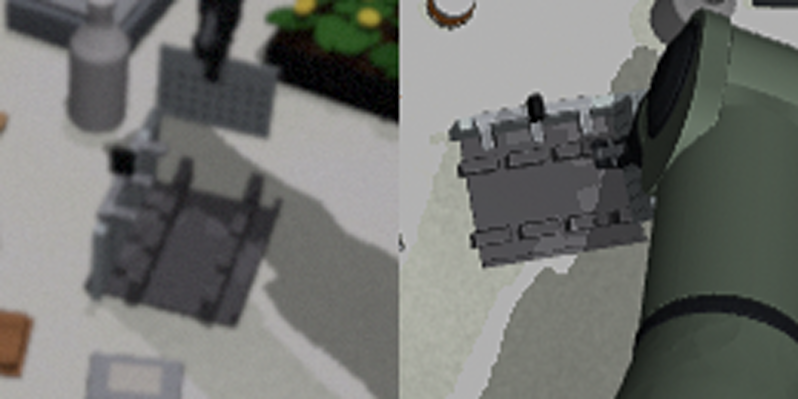

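Run:
```python
from h import *
d=ld('side4');p=np.array([.5281,-.2702,.2117]);a=np.radians(10);ex=np.array([np.cos(a),np.sin(a),0]);n=np.array([-np.sin(a),np.cos(a),0])
c=np.array(d['xyz'])
for u,v in [(163,45),(275,72),(268,137),(160,108)]:
    r=ray(d,(u+.5)/3.07-.5+290,(v+.5)/3.07-.5+120);q=c+r*((p-c)@n)/(r@n);print((q-p)@ex*1000,(q-p)[2]*1000)
# rack check: front corner & ribs in side image
o=np.array([.519,-.220,0])
P=[o+ex*x+n*y+np.array([0,0,z]) for x,y,z in [(-.077,.09,.008),(-.077,-.09,.008),(.076,.026,.146),(-.066,.09,.024),(-.06,-.052,.044),(.02,-.052,.044)]]
print((proj(d,P)-[290,120]+.5)*3.07-.5)
```

```text
57.51845748344944 11.249612270277654
-56.94891772062662 8.157741388730821
-58.97042147733524 -76.51395412871432
55.7461611409352 -70.83200572669756
[[238.18439077 321.99709751]
 [281.10917132 205.72051619]
 [119.03751654 147.31681532]
 [229.05662663 308.7180657 ]
 [260.40464554 201.14057554]
 [187.41449304 183.66774967]]
```

The side crop shows the plate centred in the jaws within 1 mm, its bottom about 79 mm below the TCP, and the rack model within about 1 px of the picture. Lowering into slot0: TCP near 0.123 would mean it sits on a rib, near 0.087 means seated.

Request:
{"fn": "drive_tool", "kwargs": {"steps": [3,0,0,-15,0,3,0,0,-15,0,3,0,0,-15,0,3,0,0,-15,0,3,0,0,-14,0]}}

```text
clock: 10.45
position: [0.5284, -0.2707, 0.1378]
tool_rot: [-1.571, -0.0, -1.396]
force: [-0.6, 0.3, -1.9]
grip_width: 0.005
```

Request:
{"fn": "drive_tool", "kwargs": {"steps": [3,0,0,-4,0,3,0,0,-4,0,3,0,0,-4,0,3,0,0,-4,0,3,0,0,-4,0]}}

```text
clock: 10.87
position: [0.5286, -0.2712, 0.1186]
tool_rot: [-1.57, -0.001, -1.396]
force: [-0.1, -0.2, -2.0]
grip_width: 0.005
```

Request:
{"fn": "drive_tool", "kwargs": {"steps": [3,0,0,-5,0,3,0,0,-5,0,3,0,0,-5,0,3,0,0,-4,0,3,0,0,-4,0]}}

```text
clock: 11.28
position: [0.5282, -0.2711, 0.0948]
tool_rot: [-1.571, 0.0, -1.396]
force: [0.8, -0.7, -1.4]
grip_width: 0.0054
```

Request:
{"fn": "drive_tool", "kwargs": {"steps": [3,0,0,-2,0,3,0,0,-2,0,3,0,0,-2,0,3,0,0,-1,0,3,0,0,-1,0]}}

```text
clock: 11.7
position: [0.5283, -0.2711, 0.0873]
tool_rot: [-1.571, -0.0, -1.396]
force: [-0.5, 0.4, -2.4]
grip_width: 0.005
```

Request:
{"fn": "drive_tool", "kwargs": {"steps": [3,0,0,-1,0,3,0,0,-1,0,3,0,0,-1,0,3,0,0,-1,0,3,0,0,-1,0]}}

```text
clock: 12.12
position: [0.5285, -0.2714, 0.083]
tool_rot: [-1.57, -0.001, -1.396]
force: [-8.2, 3.0, 30.9]
grip_width: 0.0056
```

Request:
{"fn": "drive_tool", "kwargs": {"steps": [3,0,0,-1,0,3,0,0,-1,0,3,0,0,-1,0,3,0,0,0,0,3,0,0,0,0]}}

```text
clock: 12.53
position: [0.5288, -0.272, 0.0828]
tool_rot: [-1.569, -0.002, -1.397]
force: [-18.8, 5.4, 64.3]
grip_width: 0.0053
```

Firm floor contact at TCP 0.083–0.084. Easing off, releasing and going back for the middle plate.

Request:
{"fn": "drive_tool", "kwargs": {"steps": [3,0,0,3,0,22,0,0,0,0,22,0,0,0,0,22,0,0,0,0,22,0,0,0,0], "grip_force": 20}}

```text
clock: 12.95
position: [0.5282, -0.271, 0.082]
tool_rot: [-1.571, 0.0, -1.396]
force: [0.4, 0.4, 0.2]
grip_width: 0.0219
```

Request:
{"fn": "drive_tool", "kwargs": {"steps": [22,0,0,20,0,22,0,0,25,0,22,0,0,25,0,22,0,0,25,0,22,0,0,22,0]}}

```text
clock: 13.37
position: [0.5283, -0.2711, 0.2006]
tool_rot: [-1.571, -0.0, -1.396]
force: [1.0, -0.1, 0.0]
grip_width: 0.0218
```

Run:
```python
from h import *
d=cam('side','side5');print(monitor.observe()['position'])
a=cv2.imread('pics/side5.png')[120:330,260:420]
cv2.imwrite('pics/v5.png',cv2.resize(a,None,fx=2.85,fy=2.85,interpolation=cv2.INTER_CUBIC))
```

```text
[ 0.52973778 -0.27179152  0.20453824]
```

View pics/v5.png

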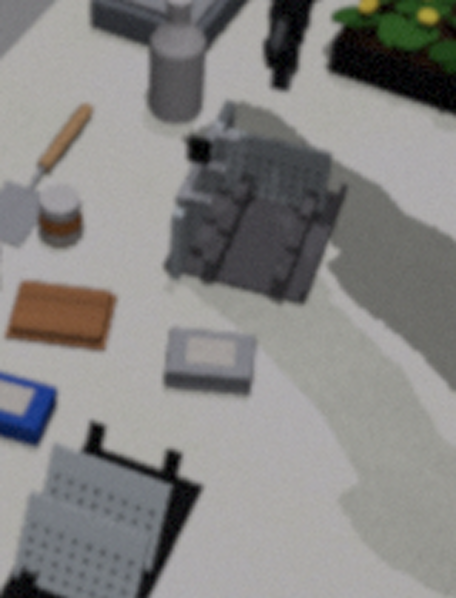

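The plate stands upright in slot0: its top edge runs (225,133)–(330,152) and it is level with the rack. Fetching the middle plate.

Request:
{"fn": "drive_tool", "kwargs": {"steps": [44,-4,32.3,0,-0.7,44,-4,32.3,0,-0.7,44,-4,32.3,0,-0.7,44,-4,32.3,0,-0.7,44,-4,32.3,0,-0.6]}}

```text
clock: 13.83
position: [0.5077, -0.1082, 0.199]
tool_rot: [-1.571, 0.0, -1.456]
force: [1.6, 0.6, -0.1]
grip_width: 0.0441
```

Request:
{"fn": "drive_tool", "kwargs": {"steps": [44,-4,32.3,0,0,44,-4,32.3,0,0,44,-4,32.3,0,0,44,-4,32.3,0,0,44,-4,32.3,0,0]}}

```text
clock: 14.25
position: [0.4878, 0.0534, 0.1991]
tool_rot: [-1.571, -0.0, -1.456]
force: [1.0, 0.5, 0.6]
grip_width: 0.0443
```

Request:
{"fn": "drive_tool", "kwargs": {"steps": [44,-4,32.3,0,0,44,-4,32.3,0,0,44,-4,32.3,0,0,44,-4,32.3,0,0,44,-3.5,32.3,0,0]}}

```text
clock: 14.67
position: [0.4682, 0.215, 0.199]
tool_rot: [-1.571, -0.0, -1.456]
force: [0.8, 0.7, 0.8]
grip_width: 0.0439
```

Request:
{"fn": "drive_tool", "kwargs": {"steps": [44,0,0,-18,0,44,0,0,-20,0,44,0,0,-20,0,44,0,0,-20,0,44,0,0,-15,0]}}

```text
clock: 15.08
position: [0.4682, 0.2133, 0.1045]
tool_rot: [-1.572, -0.0, -1.455]
force: [0.8, -0.5, -1.1]
grip_width: 0.0444
```

Request:
{"fn": "drive_tool", "kwargs": {"steps": [44,0,0,-7,0,44,0,0,-7,0,44,0,0,-7,0,44,0,0,-6,0,44,0,0,0,0]}}

```text
clock: 15.5
position: [0.4686, 0.2133, 0.0786]
tool_rot: [-1.571, -0.0, -1.456]
force: [-1.3, -1.4, 0.6]
grip_width: 0.0439
```

Request:
{"fn": "drive_tool", "kwargs": {"steps": [25,0,0,0,0,25,0,0,0,0,14,0,0,0,0,14,0,0,0,0,14,0,0,0,0], "grip_force": 20}}

```text
clock: 15.92
position: [0.4689, 0.215, 0.08]
tool_rot: [-1.569, 0.002, -1.455]
force: [-1.8, 7.3, 0.5]
grip_width: 0.0211
```

Request:
{"fn": "drive_tool", "kwargs": {"steps": [3,0,0,0,0,3,0,0,0,0,3,0,0,0,0,3,0,0,0,0,3,0,0,0,0]}}

```text
clock: 16.33
position: [0.4689, 0.215, 0.08]
tool_rot: [-1.569, 0.002, -1.455]
force: [-2.2, 7.6, 1.1]
grip_width: 0.0211
```

Request:
{"fn": "drive_tool", "kwargs": {"steps": [3,0.2,-1.7,3,0,3,0.2,-1.7,3,0,3,0.2,-1.7,3,0,3,0.2,-1.7,3,0,3,0.2,-1.7,3,0]}}

```text
clock: 16.75
position: [0.47, 0.2065, 0.0951]
tool_rot: [-1.569, 0.002, -1.455]
force: [-1.2, 8.5, -2.6]
grip_width: 0.0213
```

Request:
{"fn": "drive_tool", "kwargs": {"steps": [3,0,0,4,0,3,0,0,4,0,3,0,0,4,0,3,0,0,4,0,3,0,0,4,0]}}

```text
clock: 17.17
position: [0.47, 0.2063, 0.1151]
tool_rot: [-1.569, 0.002, -1.455]
force: [-1.1, 7.3, -2.7]
grip_width: 0.016
```

Request:
{"fn": "drive_tool", "kwargs": {"steps": [3,0,0,6,0,3,0,0,6,0,3,0,0,6,0,3,0,0,6,0,3,0,0,6,0]}}

```text
clock: 17.58
position: [0.4699, 0.206, 0.1452]
tool_rot: [-1.57, 0.002, -1.455]
force: [-0.4, 6.2, -2.3]
grip_width: 0.0094
```

Same behaviour as the first. Lifting and carrying this one to slot1.

Request:
{"fn": "drive_tool", "kwargs": {"steps": [3,0,0,12,0,3,0,0,14,0,3,0,0,14,0,3,0,0,14,0,3,0,0,14,0], "grip_force": 50}}

```text
clock: 18.0
position: [0.4697, 0.2048, 0.2134]
tool_rot: [-1.57, 0.0, -1.456]
force: [0.3, -0.2, -1.8]
grip_width: 0.0048
```

Request:
{"fn": "drive_tool", "kwargs": {"steps": [3,3.3,-28.3,8,0.7,3,3.3,-28.3,8,0.7,3,3.3,-28.3,8,0.7,3,3.3,-28.3,8,0.7,3,3.3,-28.3,8,0.6]}}

```text
clock: 18.42
position: [0.4861, 0.062, 0.2532]
tool_rot: [-1.57, -0.0, -1.396]
force: [1.3, 0.1, -2.7]
grip_width: 0.0049
```

Request:
{"fn": "drive_tool", "kwargs": {"steps": [3,3.3,-28.3,0,0,3,3.3,-28.3,0,0,3,3.3,-28.3,0,0,3,3.3,-28.3,0,0,3,3.3,-28.3,0,0]}}

```text
clock: 18.83
position: [0.5026, -0.0796, 0.2528]
tool_rot: [-1.57, -0.0, -1.396]
force: [0.3, 0.0, -2.3]
grip_width: 0.0054
```

Request:
{"fn": "drive_tool", "kwargs": {"steps": [3,3.3,-28.3,0,0,3,3.3,-28.3,0,0,3,3.3,-28.3,0,0,3,3.3,-28.3,0,0,3,3.3,-28.7,0,0]}}

```text
clock: 19.25
position: [0.5191, -0.2213, 0.2528]
tool_rot: [-1.57, -0.0, -1.396]
force: [1.2, -0.4, -2.6]
grip_width: 0.0052
```

Request:
{"fn": "drive_tool", "kwargs": {"steps": [3,0,0,-20,0,3,0,0,-25,0,3,0,0,-25,0,3,0,0,-25,0,3,0,0,-20,0]}}

```text
clock: 19.67
position: [0.5188, -0.2199, 0.136]
tool_rot: [-1.571, 0.0, -1.396]
force: [0.0, -0.0, -2.1]
grip_width: 0.0049
```

Request:
{"fn": "drive_tool", "kwargs": {"steps": [3,0,0,-3,0,3,0,0,-4,0,3,0,0,-4,0,3,0,0,-4,0,3,0,0,-4,0]}}

```text
clock: 20.08
position: [0.5198, -0.2202, 0.119]
tool_rot: [-1.569, -0.001, -1.396]
force: [0.6, -0.4, -1.3]
grip_width: 0.0051
```

Request:
{"fn": "drive_tool", "kwargs": {"steps": [3,0,0,-5,0,3,0,0,-5,0,3,0,0,-5,0,3,0,0,-4,0,3,0,0,-4,0]}}

```text
clock: 20.5
position: [0.5192, -0.22, 0.0948]
tool_rot: [-1.571, 0.0, -1.396]
force: [-0.5, -0.8, -2.1]
grip_width: 0.005
```

Request:
{"fn": "drive_tool", "kwargs": {"steps": [3,0,0,-2,0,3,0,0,-2,0,3,0,0,-2,0,3,0,0,-1,0,3,0,0,-1,0]}}

```text
clock: 20.92
position: [0.5193, -0.22, 0.0873]
tool_rot: [-1.571, -0.0, -1.396]
force: [0.2, 1.0, -1.1]
grip_width: 0.0049
```

Request:
{"fn": "drive_tool", "kwargs": {"steps": [3,0,0,-1,0,3,0,0,-1,0,3,0,0,-1,0,3,0,0,-1,0,3,0,0,-1.5,0]}}

```text
clock: 21.33
position: [0.5195, -0.2205, 0.0833]
tool_rot: [-1.57, -0.001, -1.397]
force: [-17.8, 3.3, 65.4]
grip_width: 0.0051
```

Request:
{"fn": "drive_tool", "kwargs": {"steps": [3,0,0,3,0,22,0,0,0,0,22,0,0,0,0,22,0,0,0,0,22,0,0,0,0], "grip_force": 20}}

```text
clock: 21.75
position: [0.5192, -0.22, 0.0846]
tool_rot: [-1.571, 0.0, -1.396]
force: [-0.5, -0.6, 1.0]
grip_width: 0.0222
```

Request:
{"fn": "drive_tool", "kwargs": {"steps": [22,0,0,20,0,22,0,0,25,0,22,0,0,25,0,22,0,0,25,0,22,0,0,19.5,0]}}

```text
clock: 22.17
position: [0.5195, -0.22, 0.201]
tool_rot: [-1.57, -0.0, -1.396]
force: [-0.1, -0.0, 0.5]
grip_width: 0.0223
```

Request:
{"fn": "drive_tool", "kwargs": {"steps": [44,-3.8,32.8,0,-0.7,44,-3.8,32.8,0,-0.7,44,-3.8,32.8,0,-0.7,44,-3.8,32.8,0,-0.7,44,-3.8,32.8,0,-0.6]}}

```text
clock: 22.58
position: [0.4998, -0.0545, 0.1992]
tool_rot: [-1.571, 0.0, -1.456]
force: [0.9, 0.0, 0.4]
grip_width: 0.044
```

Request:
{"fn": "drive_tool", "kwargs": {"steps": [44,-3.8,32.8,0,0,44,-3.8,32.8,0,0,44,-3.8,32.8,0,0,44,-3.8,32.8,0,0,44,-3.8,32.8,0,0]}}

```text
clock: 23.0
position: [0.4808, 0.1096, 0.1993]
tool_rot: [-1.571, -0.0, -1.456]
force: [1.4, -0.2, 0.3]
grip_width: 0.0445
```

Request:
{"fn": "drive_tool", "kwargs": {"steps": [44,-3.8,32.8,0,0,44,-3.8,32.8,0,0,44,-3.8,32.8,0,0,44,-3.8,32.8,0,0,44,-4,32.2,0,0]}}

```text
clock: 23.42
position: [0.4616, 0.2731, 0.1992]
tool_rot: [-1.571, 0.0, -1.455]
force: [0.8, -0.7, 0.4]
grip_width: 0.0439
```

Request:
{"fn": "drive_tool", "kwargs": {"steps": [44,0,0,-18,0,44,0,0,-20,0,44,0,0,-20,0,44,0,0,-20,0,44,0,0,-15,0]}}

```text
clock: 23.83
position: [0.4616, 0.2712, 0.1046]
tool_rot: [-1.572, -0.001, -1.455]
force: [-0.4, -0.8, -0.1]
grip_width: 0.0438
```

Request:
{"fn": "drive_tool", "kwargs": {"steps": [44,0,0,-7,0,44,0,0,-7,0,44,0,0,-7,0,44,0,0,-6,0,44,0,0,0,0]}}

```text
clock: 24.25
position: [0.4619, 0.2713, 0.0786]
tool_rot: [-1.571, -0.0, -1.456]
force: [0.1, -0.3, -0.9]
grip_width: 0.0439
```

Request:
{"fn": "drive_tool", "kwargs": {"steps": [25,0,0,0,0,25,0,0,0,0,14,0,0,0,0,14,0,0,0,0,14,0,0,0,0], "grip_force": 20}}

```text
clock: 24.67
position: [0.4622, 0.2729, 0.0801]
tool_rot: [-1.569, 0.002, -1.455]
force: [-2.3, 5.9, 2.0]
grip_width: 0.021
```

Request:
{"fn": "drive_tool", "kwargs": {"steps": [3,0,0,0,0,3,0,0,0,0,3,0,0,0,0,3,0,0,0,0,3,0,0,0,0]}}

```text
clock: 25.08
position: [0.4622, 0.2729, 0.0801]
tool_rot: [-1.569, 0.002, -1.455]
force: [-3.0, 5.2, 1.4]
grip_width: 0.0214
```

Request:
{"fn": "drive_tool", "kwargs": {"steps": [3,0.2,-1.7,3,0,3,0.2,-1.7,3,0,3,0.2,-1.7,3,0,3,0.2,-1.7,3,0,3,0.2,-1.7,3,0]}}

```text
clock: 25.5
position: [0.4633, 0.2647, 0.0951]
tool_rot: [-1.569, 0.003, -1.455]
force: [-1.1, 8.9, -2.2]
grip_width: 0.0212
```

Request:
{"fn": "drive_tool", "kwargs": {"steps": [3,0,0,4,0,3,0,0,4,0,3,0,0,4,0,3,0,0,4,0,3,0,0,4,0]}}

```text
clock: 25.92
position: [0.4632, 0.2644, 0.1151]
tool_rot: [-1.569, 0.002, -1.455]
force: [-0.7, 7.6, -2.2]
grip_width: 0.0158
```

Request:
{"fn": "drive_tool", "kwargs": {"steps": [3,0,0,6,0,3,0,0,6,0,3,0,0,6,0,3,0,0,6,0,3,0,0,6,0]}}

```text
clock: 26.33
position: [0.4632, 0.2641, 0.1452]
tool_rot: [-1.569, 0.002, -1.455]
force: [-0.3, 4.7, -2.0]
grip_width: 0.0098
```

Request:
{"fn": "drive_tool", "kwargs": {"steps": [3,0,0,12,0,3,0,0,14,0,3,0,0,14,0,3,0,0,14,0,3,0,0,14,0], "grip_force": 50}}

```text
clock: 26.75
position: [0.463, 0.2629, 0.2134]
tool_rot: [-1.57, 0.0, -1.456]
force: [-0.9, -0.3, -2.0]
grip_width: 0.0052
```

Request:
{"fn": "drive_tool", "kwargs": {"steps": [3,3.1,-28.8,8,0.7,3,3.1,-28.8,8,0.7,3,3.1,-28.8,8,0.7,3,3.1,-28.8,8,0.7,3,3.1,-28.8,8,0.6]}}

```text
clock: 27.17
position: [0.4784, 0.1175, 0.2531]
tool_rot: [-1.57, 0.0, -1.395]
force: [1.4, 0.2, -2.3]
grip_width: 0.005
```

Request:
{"fn": "drive_tool", "kwargs": {"steps": [3,3.2,-28.8,0,0,3,3.2,-28.8,0,0,3,3.2,-28.8,0,0,3,3.2,-28.8,0,0,3,3.2,-28.8,0,0]}}

```text
clock: 27.58
position: [0.4944, -0.0265, 0.2528]
tool_rot: [-1.57, -0.0, -1.396]
force: [0.2, -0.1, -1.4]
grip_width: 0.0047
```

Request:
{"fn": "drive_tool", "kwargs": {"steps": [3,3.1,-28.8,0,0,3,3.1,-28.8,0,0,3,3.1,-28.8,0,0,3,3.2,-28.8,0,0,3,3.2,-28.4,0,0]}}

```text
clock: 28.0
position: [0.5101, -0.1702, 0.2528]
tool_rot: [-1.57, -0.0, -1.396]
force: [0.0, 1.3, -1.7]
grip_width: 0.0049
```

Request:
{"fn": "drive_tool", "kwargs": {"steps": [3,0,0,-20,0,3,0,0,-25,0,3,0,0,-25,0,3,0,0,-25,0,3,0,0,-20,0]}}

```text
clock: 28.42
position: [0.5098, -0.1686, 0.1361]
tool_rot: [-1.571, 0.0, -1.396]
force: [-0.1, -0.9, -2.3]
grip_width: 0.0049
```

Request:
{"fn": "drive_tool", "kwargs": {"steps": [3,0,0,-3,0,3,0,0,-4,0,3,0,0,-4,0,3,0,0,-4,0,3,0,0,-4,0]}}

```text
clock: 28.83
position: [0.5108, -0.1688, 0.119]
tool_rot: [-1.569, -0.001, -1.396]
force: [0.8, -0.5, -2.0]
grip_width: 0.005
```

Request:
{"fn": "drive_tool", "kwargs": {"steps": [3,0,0,-5,0,3,0,0,-5,0,3,0,0,-5,0,3,0,0,-4,0,3,0,0,-4,0]}}

```text
clock: 29.25
position: [0.5102, -0.1687, 0.0948]
tool_rot: [-1.571, 0.0, -1.396]
force: [0.4, 0.5, -1.8]
grip_width: 0.0053
```

Request:
{"fn": "drive_tool", "kwargs": {"steps": [3,0,0,-2,0,3,0,0,-2,0,3,0,0,-2,0,3,0,0,-1,0,3,0,0,-1,0]}}

```text
clock: 29.67
position: [0.5103, -0.1687, 0.0873]
tool_rot: [-1.571, -0.0, -1.396]
force: [-0.5, -0.3, -1.3]
grip_width: 0.0049
```

Request:
{"fn": "drive_tool", "kwargs": {"steps": [3,0,0,-1,0,3,0,0,-1,0,3,0,0,-1,0,3,0,0,-1,0,3,0,0,-1.5,0]}}

```text
clock: 30.08
position: [0.5107, -0.1696, 0.0843]
tool_rot: [-1.569, -0.001, -1.397]
force: [-24.9, 1.3, 93.4]
grip_width: 0.0053
```

Firm contact again. Releasing, raising high and checking all three plates before locking.

Request:
{"fn": "drive_tool", "kwargs": {"steps": [3,0,0,3,0,22,0,0,0,0,22,0,0,0,0,22,0,0,0,0,22,0,0,0,0], "grip_force": 30}}

```text
clock: 30.5
position: [0.5102, -0.1686, 0.0846]
tool_rot: [-1.571, 0.0, -1.396]
force: [-0.7, 0.1, 0.9]
grip_width: 0.0221
```

Request:
{"fn": "drive_tool", "kwargs": {"steps": [22,0,0,20,0,22,0,0,25,0,22,0,0,25,0,22,0,0,25,0,22,0,0,19.5,0]}}

```text
clock: 30.92
position: [0.5104, -0.1687, 0.201]
tool_rot: [-1.57, -0.0, -1.396]
force: [0.1, -0.7, -0.6]
grip_width: 0.0221
```

Request:
{"fn": "drive_tool", "kwargs": {"steps": [50,0,-30,20,0,50,0,-30,20,0,50,0,-30,20,0,50,0,-30,20,0,50,0,-30,20,0]}}

```text
clock: 31.33
position: [0.5099, -0.32, 0.3003]
tool_rot: [-1.571, 0.0, -1.396]
force: [0.6, 0.3, 0.1]
grip_width: 0.0497
```

Run:
```python
from h import *
d=cam('side','side6');t=cam('top','top6');print(monitor.observe()['position'])
a=cv2.imread('pics/side6.png')[140:240,300:400];b=cv2.imread('pics/top6.png')[190:290,310:410]
cv2.imwrite('pics/v6.png',cv2.resize(np.hstack([a,b]),None,fx=4,fy=4,interpolation=cv2.INTER_CUBIC))
```

```text
[ 0.5097736  -0.32408059  0.301887  ]
```

View pics/v6.png

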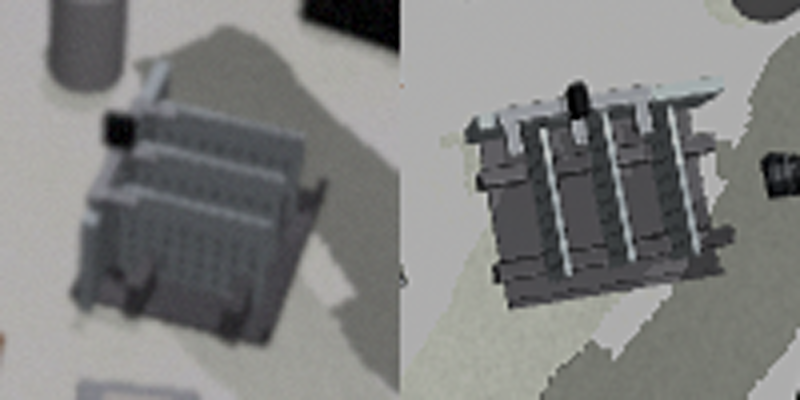

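All three plates stand in the slots. In the top crop their top edges are at (545,130)–(568,275), (606,112)–(632,262) and (671,105)–(698,252), and the prongs lie between them. Checking the numbers.

Run:
```python
from h import *
np.set_printoptions(precision=4,suppress=True)
t=ld('top6');d=ld('side6');a=np.radians(10);M=np.array([[np.cos(a),np.sin(a)],[-np.sin(a),np.cos(a)]]);o=np.array([.519,-.220])
cc=lambda x,y:((x-400+.5)/4-.5+310,(y+.5)/4-.5+190)
for p,q in [((545,130),(568,275)),((606,112),(632,262)),((671,105),(698,252))]:
    print([M@(at(t,*cc(*k),.098)[:2]-o)*1000 for k in (p,q)])
print('knob',at(t,*cc(578,92),.146))
```

```text
[array([55.5563, 47.3235]), array([-60.1862,  50.5487])]
[array([61.9331, -3.4516]), array([-58.4004,  -1.1652])]
[array([ 59.1112, -55.9095]), array([-59.1777, -54.1814])]
knob [ 0.5889 -0.1825  0.146 ]
```

Plates are within about 3 mm of centre, and the knob at (0.589, −0.1825) agrees with where I left it. Locking the bar.

Request:
{"fn": "drive_tool", "kwargs": {"steps": [50,15.8,27.4,-20,0,50,15.8,27.4,-20,0,50,15.8,27.4,-20,0,50,15.9,27.3,-20,0,50,15.9,27.3,-20,0]}}

```text
clock: 31.85
position: [0.5898, -0.1803, 0.1981]
tool_rot: [-1.571, 0.0, -1.396]
force: [0.7, -0.4, -0.4]
grip_width: 0.0502
```

Request:
{"fn": "drive_tool", "kwargs": {"steps": [50,0,0,-12,0,50,0,0,-13,0,50,0,0,-13,0,50,0,0,-13,0,50,0,0,-13,0]}}

```text
clock: 32.27
position: [0.5892, -0.1817, 0.1342]
tool_rot: [-1.571, 0.0, -1.396]
force: [1.0, 0.1, -1.4]
grip_width: 0.05
```

Request:
{"fn": "drive_tool", "kwargs": {"steps": [5,0,0,0,0,5,0,0,0,0,5,0,0,0,0,5,0,0,0,0,5,0,0,0,0]}}

```text
clock: 32.68
position: [0.5897, -0.1819, 0.136]
tool_rot: [-1.57, -0.0, -1.396]
force: [0.6, 0.9, 0.8]
grip_width: 0.0112
```

Request:
{"fn": "drive_tool", "kwargs": {"steps": [5,0,0,0,0,5,0,0,0,0,5,0,0,7,0,5,0,0,7,0,5,0,0,6,0]}}

```text
clock: 33.1
position: [0.5895, -0.1818, 0.1562]
tool_rot: [-1.571, 0.0, -1.396]
force: [0.3, -0.2, -2.3]
grip_width: 0.0113
```

Request:
{"fn": "drive_tool", "kwargs": {"steps": [5,1.5,-8.6,0,0,5,1.5,-8.5,0,0,5,1.5,-8.5,0,0,5,0,0,0,0,5,0,0,-4,0]}}

```text
clock: 33.52
position: [0.5942, -0.2085, 0.1514]
tool_rot: [-1.57, -0.001, -1.397]
force: [1.4, -0.0, -1.6]
grip_width: 0.0111
```

Request:
{"fn": "drive_tool", "kwargs": {"steps": [5,0,0,-4,0,5,0,0,-4,0,5,0,0,-4,0,5,0,0,-4,0,5,0,0,0,0]}}

```text
clock: 33.93
position: [0.5945, -0.2074, 0.1356]
tool_rot: [-1.57, -0.001, -1.396]
force: [0.1, -0.4, 14.0]
grip_width: 0.0113
```

Request:
{"fn": "drive_tool", "kwargs": {"steps": [50,0,0,0,0,50,0,0,0,0,50,0,0,0,0,50,0,0,30,0,50,0,0,40,0]}}

```text
clock: 34.35
position: [0.5922, -0.2068, 0.203]
tool_rot: [-1.577, 0.003, -1.396]
force: [1.0, -0.7, 1.0]
grip_width: 0.0497
```

Seated again at the original height. Taking a fresh look at the tins and the lock.

Run:
```python
from h import *
t=cam('top','top7');d=cam('side','side7')
a=cv2.imread('pics/top7.png')[175:285,185:400]; a=cv2.resize(a,None,fx=3.7,fy=3.7,interpolation=cv2.INTER_CUBIC)
g=(cv2.imread('pics/top7.png').astype(int)); g0=cv2.imread('pics/top0.png').astype(int)
for n,(u,v) in {'A':(211,207),'B':(297,251)}.items(): print(n,abs(g-g0)[v-12:v+12,u-12:u+12].mean())
cv2.imwrite('pics/v7.png',a)
```

```text
A 15.97337962962963
B 11.572337962962964
```

View pics/v7.png

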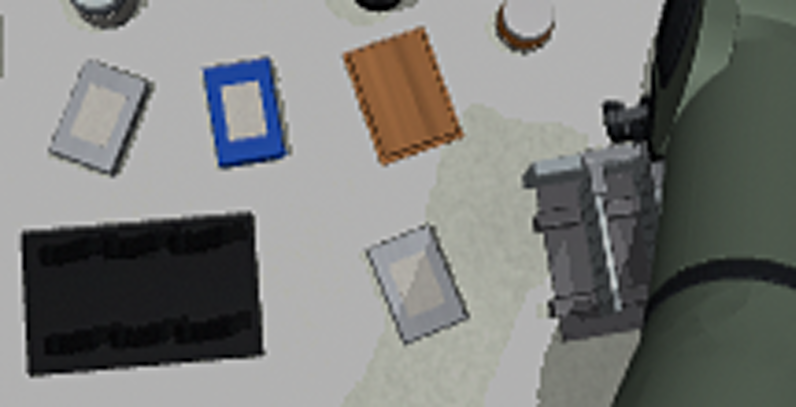

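Neither tin has moved, and the prong over slot2 is back at its locked position (592,178). Now the nearer tin (B) at (0.476, −0.0135).

Request:
{"fn": "drive_tool", "kwargs": {"steps": [82,-11.8,19.4,0,1.2,82,-11.8,19.4,0,1.2,82,-11.8,19.4,0,1.2,82,-11.8,19.4,0,1.2,82,-11.8,19.4,0,1.2]}}

```text
clock: 34.87
position: [0.5342, -0.1096, 0.2051]
tool_rot: [-1.571, 0.0, -1.29]
force: [0.8, 0.9, -0.2]
grip_width: 0.0822
```

Request:
{"fn": "drive_tool", "kwargs": {"steps": [82,-11.8,19.4,0,1.2,82,-11.8,19.4,0,1.2,82,-11.8,19.4,0,1.2,82,-11.8,19.4,0,1.2,82,-11.8,19.4,0,1.2]}}

```text
clock: 35.28
position: [0.4752, -0.0127, 0.2052]
tool_rot: [-1.571, -0.0, -1.186]
force: [0.4, 0.4, -0.2]
grip_width: 0.082
```

Request:
{"fn": "drive_tool", "kwargs": {"steps": [82,0,0,-25,0,82,0,0,-25,0,82,0,0,-25,0,82,0,0,-25,0,82,0,0,-25,0]}}

```text
clock: 35.7
position: [0.4759, -0.0134, 0.0792]
tool_rot: [-1.57, -0.0, -1.187]
force: [0.7, 0.4, 0.3]
grip_width: 0.0821
```

Request:
{"fn": "drive_tool", "kwargs": {"steps": [82,0,0,-15,0,82,0,0,-15,0,82,0,0,-15,0,82,0,0,-10,0,82,0,0,-5,0]}}

```text
clock: 36.12
position: [0.4754, -0.0135, 0.0191]
tool_rot: [-1.572, 0.0, -1.187]
force: [0.4, 0.0, 0.2]
grip_width: 0.0817
```

Request:
{"fn": "drive_tool", "kwargs": {"steps": [50,0,0,0,0,50,0,0,0,0,50,0,0,0,0,50,0,0,0,0,50,0,0,0,0]}}

```text
clock: 36.53
position: [0.4763, -0.0135, 0.0208]
tool_rot: [-1.57, -0.0, -1.187]
force: [-0.1, -0.1, -1.1]
grip_width: 0.0594
```

Request:
{"fn": "drive_tool", "kwargs": {"steps": [50,0,0,10,0,50,0,0,10,0,50,0,0,10,0,50,0,0,10,0,50,0,0,10,0]}}

```text
clock: 36.95
position: [0.4762, -0.0135, 0.0718]
tool_rot: [-1.57, -0.0, -1.187]
force: [-0.3, 0.0, -0.9]
grip_width: 0.0593
```

Request:
{"fn": "drive_tool", "kwargs": {"steps": [50,34.6,2.9,0,-0.3,50,34.6,2.9,0,-0.3,50,34.6,2.9,0,-0.3,50,34.6,2.9,0,-0.3,50,34.6,2.9,0,-0.3]}}

```text
clock: 37.37
position: [0.6506, 0.0011, 0.0716]
tool_rot: [-1.57, 0.0, -1.213]
force: [0.2, -1.4, -1.9]
grip_width: 0.0593
```

Request:
{"fn": "drive_tool", "kwargs": {"steps": [50,0,0,0,0,50,0,0,-10,0,50,0,0,-10,0,50,0,0,-8,0,50,0,0,-4,0]}}

```text
clock: 37.78
position: [0.6474, 0.0009, 0.0367]
tool_rot: [-1.573, 0.001, -1.213]
force: [-5.5, -0.3, 24.8]
grip_width: 0.0596
```

Request:
{"fn": "drive_tool", "kwargs": {"steps": [50,0,0,-1,0,50,0,0,-1,0,50,0,0,-0.5,0,50,0,0,0,0,50,0,0,0,0]}}

```text
clock: 38.2
position: [0.6477, 0.0009, 0.0366]
tool_rot: [-1.573, 0.001, -1.213]
force: [-13.0, 0.4, 21.8]
grip_width: 0.0597
```

Request:
{"fn": "drive_tool", "kwargs": {"steps": [82,0,0,1,0,82,0,0,0,0,82,0,0,0,0,82,0,0,0,0,82,0,0,20,0]}}

```text
clock: 38.62
position: [0.647, 0.001, 0.0538]
tool_rot: [-1.575, 0.002, -1.213]
force: [-0.0, 0.2, 0.1]
grip_width: 0.082
```

Request:
{"fn": "drive_tool", "kwargs": {"steps": [82,0,0,24,0,82,0,0,24,0,82,0,0,24,0,82,0,0,24,0,82,0,0,24,0]}}

```text
clock: 39.03
position: [0.6487, 0.001, 0.1778]
tool_rot: [-1.571, 0.0, -1.213]
force: [-0.6, 1.2, -1.2]
grip_width: 0.0823
```

Request:
{"fn": "drive_tool", "kwargs": {"steps": [82,-2.6,27.1,0,-4,82,-2.6,27.1,0,-4,82,-2.6,27.1,0,-4,82,-2.6,27.1,0,-4,82,-2.6,27.1,0,-4]}}

```text
clock: 39.45
position: [0.6356, 0.1378, 0.1767]
tool_rot: [-1.571, 0.0, -1.566]
force: [1.2, 0.2, 0.2]
grip_width: 0.0818
```

Request:
{"fn": "drive_tool", "kwargs": {"steps": [82,-2.7,27.1,0,-3.9,82,-2.7,27.1,0,-3.9,82,-2.7,27.1,0,-3.9,82,-2.7,27.1,0,-3.9,82,-2.7,27.1,0,-3.9]}}

```text
clock: 39.87
position: [0.6221, 0.2734, 0.1766]
tool_rot: [-1.571, -0.0, -1.906]
force: [0.3, 0.8, -0.7]
grip_width: 0.0821
```

Run:
```python
from h import *
t=cam('top','top8');d=cam('side','side8');print(monitor.observe()['position'],monitor.observe()['tool_rot'])
a=cv2.imread('pics/top8.png')[175:285,185:400]; a=cv2.resize(a,None,fx=2.8,fy=2.8,interpolation=cv2.INTER_CUBIC)
b=cv2.imread('pics/side8.png')[190:300,200:350]; b=cv2.resize(b,None,fx=2.6,fy=2.6,interpolation=cv2.INTER_CUBIC)
o=np.zeros((600,a.shape[1],3),np.uint8);o[:a.shape[0]]=a;o[a.shape[0]:a.shape[0]+b.shape[0],:b.shape[1]]=b
cv2.imwrite('pics/v8.png',o)
```

```text
[0.62069937 0.2777687  0.17621529] [-1.57248761e+00  1.72425936e-03 -1.89924918e+00]
```

View pics/v8.png

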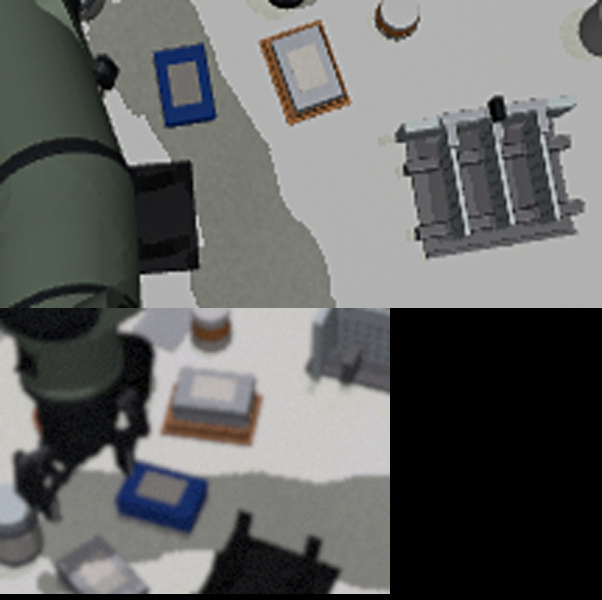

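Tin B lies square on the stand, lid label at (308,70) in the top crop. Tin A hasn't moved: (100,575) in the lower crop is side pixel (238,293), same as at the start. Descending on tin A.

Request:
{"fn": "drive_tool", "kwargs": {"steps": [82,0,0,-20,0,82,0,0,-20,0,82,0,0,-20,0,82,0,0,-20,0,82,0,0,-20,0]}}

```text
clock: 40.38
position: [0.6224, 0.2716, 0.0757]
tool_rot: [-1.571, -0.0, -1.902]
force: [0.8, 0.5, 0.2]
grip_width: 0.0822
```

Request:
{"fn": "drive_tool", "kwargs": {"steps": [82,0,0,-15,0,82,0,0,-15,0,82,0,0,-13,0,82,0,0,-9,0,82,0,0,-4.5,0]}}

```text
clock: 40.8
position: [0.6221, 0.2718, 0.019]
tool_rot: [-1.572, -0.001, -1.902]
force: [-0.0, -0.2, -0.1]
grip_width: 0.0821
```

Request:
{"fn": "drive_tool", "kwargs": {"steps": [50,0,0,0,0,50,0,0,0,0,50,0,0,0,0,50,0,0,0,0,50,0,0,0,0]}}

```text
clock: 41.22
position: [0.6228, 0.2721, 0.021]
tool_rot: [-1.57, 0.001, -1.902]
force: [0.5, 0.2, 3.6]
grip_width: 0.0595
```

Request:
{"fn": "drive_tool", "kwargs": {"steps": [50,0,0,15,0,50,0,0,20,0,50,0,0,25,0,50,0,0,25,0,50,0,0,20,0]}}

```text
clock: 41.63
position: [0.6228, 0.272, 0.1284]
tool_rot: [-1.57, 0.001, -1.903]
force: [-0.4, 0.3, -1.8]
grip_width: 0.0596
```

Run:
```python
from h import *
t=ld('top8')
for z,q in((.048,[(307,70)]),): print([at(t,185+(u+.5)/2.8-.5,175+(v+.5)/2.8-.5,z) for u,v in q])
print('stand foot corners',[at(t,185+(u+.5)/2.8-.5,175+(v+.5)/2.8-.5,.008) for u,v in [(262,40),(322,21),(351,101),(290,124)]])
```

```text
[array([ 0.64497682, -0.00081699,  0.048     ])]
stand foot corners [array([0.6887242 , 0.05298095, 0.008     ]), array([ 0.71348481, -0.01994405,  0.008     ]), array([ 0.61501424, -0.05565654,  0.008     ]), array([0.58596144, 0.01784011, 0.008     ])]
```

The stand centre re-measures at (0.651, −0.001) and tin B at (0.645, −0.001), so it is 6 mm off, inside the tolerance. Stacking tin A.

Request:
{"fn": "drive_tool", "kwargs": {"steps": [50,2.6,-27.2,0,4,50,2.6,-27.2,0,4,50,2.6,-27.2,0,4,50,2.6,-27.2,0,4,50,2.6,-27.2,0,4]}}

```text
clock: 42.05
position: [0.6356, 0.1347, 0.1267]
tool_rot: [-1.57, -0.0, -1.55]
force: [1.0, 0.2, -1.6]
grip_width: 0.0591
```

Request:
{"fn": "drive_tool", "kwargs": {"steps": [50,2.7,-27.2,0,3.9,50,2.7,-27.2,0,3.9,50,2.7,-27.2,0,3.9,50,2.7,-27.2,0,3.9,50,2.7,-27.2,0,3.9]}}

```text
clock: 42.47
position: [0.649, -0.0016, 0.1266]
tool_rot: [-1.57, -0.001, -1.21]
force: [0.6, -0.9, -1.9]
grip_width: 0.0592
```

Request:
{"fn": "drive_tool", "kwargs": {"steps": [50,0,0,0,0,50,0,0,-12,0,50,0,0,-15,0,50,0,0,-15,0,50,0,0,-9,0]}}

```text
clock: 42.88
position: [0.6482, 0.0013, 0.0728]
tool_rot: [-1.572, 0.001, -1.212]
force: [-0.4, -0.0, -0.8]
grip_width: 0.0595
```

Request:
{"fn": "drive_tool", "kwargs": {"steps": [50,0,0,-2,0,50,0,0,-2,0,50,0,0,-1.5,0,50,0,0,-1,0,50,0,0,0,0]}}

```text
clock: 43.3
position: [0.6493, 0.0004, 0.069]
tool_rot: [-1.57, -0.0, -1.213]
force: [-3.2, 0.4, 8.3]
grip_width: 0.0592
```

Contact at the expected height. Releasing, then retreating clear for a final look.

Request:
{"fn": "drive_tool", "kwargs": {"steps": [82,0,0,0,0,82,0,0,0,0,82,0,0,0,0,82,0,0,0,0,82,0,0,20,0]}}

```text
clock: 43.72
position: [0.6472, 0.0, 0.085]
tool_rot: [-1.575, 0.001, -1.213]
force: [-0.1, 0.3, -0.3]
grip_width: 0.082
```

Request:
{"fn": "drive_tool", "kwargs": {"steps": [82,0,0,30,0,82,0,0,30,0,82,0,0,30,0,82,0,0,30,0,82,0,0,30,0]}}

```text
clock: 44.13
position: [0.6488, -0.0001, 0.2395]
tool_rot: [-1.571, -0.0, -1.213]
force: [0.2, 0.4, 0.9]
grip_width: 0.0815
```

Request:
{"fn": "drive_tool", "kwargs": {"steps": [82,-15,38,0,0,82,-15,38,0,0,82,-15,38,0,0,82,-15,38,0,0,82,-15,38,0,0]}}

```text
clock: 44.55
position: [0.573, 0.1915, 0.2381]
tool_rot: [-1.57, -0.0, -1.213]
force: [1.2, 0.2, 1.5]
grip_width: 0.0819
```

Request:
{"fn": "drive_tool", "kwargs": {"steps": [82,-15,38,0,0,82,-15,38,0,0,82,-15,38,0,0,82,-15,38,0,0,82,-15,38,0,0]}}

```text
clock: 44.97
position: [0.4979, 0.3817, 0.238]
tool_rot: [-1.57, 0.0, -1.213]
force: [0.9, -0.2, -0.3]
grip_width: 0.0824
```

Run:
```python
from h import *
t=cam('top','top9');d=cam('side','side9');print(monitor.observe()['position'])
a=cv2.imread('pics/top9.png')[140:285,180:400]; a=cv2.resize(a,None,fx=3,fy=3,interpolation=cv2.INTER_CUBIC)
b=cv2.imread('pics/side9.png')[120:270,180:400]
cv2.imwrite('pics/v9.png',a);cv2.imwrite('pics/v10.png',cv2.resize(b,None,fx=3.6,fy=3.6,interpolation=cv2.INTER_CUBIC))
```

```text
[0.49472207 0.38705262 0.23768809]
```

View pics/v9.png

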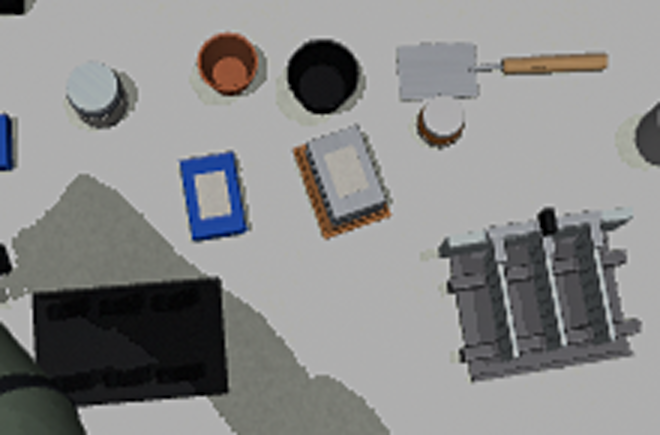

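View pics/v10.png

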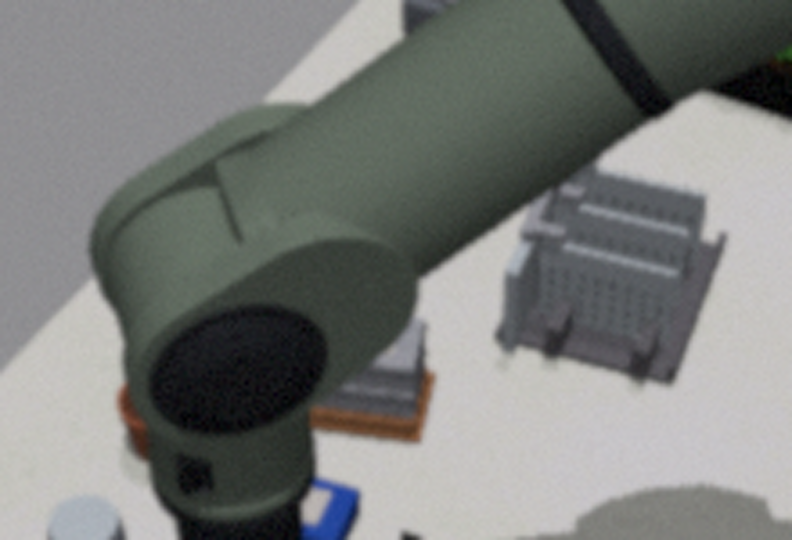

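Run:
```python
from h import *
np.set_printoptions(precision=4,suppress=True)
t=cam('top','top10');f=lambda u,v,z:at(t,180+(u+.5)/3-.5,140+(v+.5)/3-.5,z)
print('top tin label',f(346,170,.08),'corners',np.mean([f(*p,.08) for p in((307,144),(357,127),(386,198),(334,220))],0))
e=f(386,198,.08)-f(357,127,.08);print('yaw',np.degrees(np.arctan2(-e[1],-e[0])))
print('knob',f(547,222,.146))
a=np.load('pics/top9.npz')['frame'].astype(int);print('change since top9',abs(t['frame'].astype(int)-a)[140:285,270:400].mean())
print('prong/plates shift vs locked start', f(547,222,.146)[:2]-[.5939,-.2068]); s=monitor.observe();print(s['clock'],s['position'],s['force'])
```

```text
top tin label [ 0.6501 -0.0019  0.08  ] corners [ 0.6478 -0.0019  0.08  ]
yaw 22.217589962414785
knob [ 0.5859 -0.2068  0.146 ]
change since top9 0.5444562334217506
prong/plates shift vs locked start [-0.008 -0.   ]
45.1167 [0.4968 0.3834 0.2376] [ 0.6703 -1.3702 -0.6209]
```

Everything checks out: the top tin is within 3 mm of the stand centre and the bar is at its locked position. Handing in.

```bash
python3 -c "
from workcell import workorder,monitor
print(workorder.job_done(), monitor.observe()['clock'])"
```

```text
the job is handed in; nothing more can be done
the job is handed in; nothing more can be done
```

The job is done and handed in at about 45 s of the 210 s allowed; the interface reports no verdict.

**What I did:** I lifted the keeper bar into its open notch and drew the three plates out of the drainer one by one. Each was pressed down into its own slot, and then I dropped the bar back into the locked notch. The two silver tins went onto the wooden stand in one column. I saw no third silver tin, and I left the blue and green look-alikes and the bystanders alone.

**Last checks:**
- **Plates:** all three were upright in their slots and within about 3 mm of centre along the slot, measured before locking. Each met firm floor contact, peaking at 64–93 N against the 120 N wrist limit.
- **Keeper bar:** it came back down to the same height as at the start. Sideways, the final picture puts the knob within 1 mm of its locked position.
- **Tins:** the lower tin is about 6 mm from the stand's centre and the upper about 3 mm. The upper is roughly 2° off the stand's long side (limit about 10°); the lower looked square.
- **Bystanders:** in the last top view they stood where they began, by eye.

**One disagreement:** the final reading of the knob along the rack's length was 8 mm short of the start. The bar cannot move that way, so I put it down to picking the middle of the dark knob rather than its top face.

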